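# Sort the inspected seal stamps

## Robot

A 6-joint arm with a two-finger parallel gripper is mounted at the origin on the work surface. World frame = base frame: x ahead of the robot, y to its left, z up, the work surface at z = 0. Lengths are in mm, angles in degrees, forces in N, time in s.
With the tool pointing down it reaches from about 350 to 850 mm from the base axis. Payload 8.1 kg.
Tool frame: the origin (TCP) lies midway between the tips of the shut fingers; the grasp point (between the pads) lies 19 mm behind it (r.grip_point_offset is the distance from the TCP to the grasp point, in mm); z points along the fingers, y is the line along which they close (so a half turn about z gives the same grasp; the last joint's range is limited). The gripper opens to 85 mm and grips with 20 to 120 N. Pads are 22 mm wide; open, the fingers measure 114 mm over their backs; the gripper's body (76 mm by 85 mm) begins 54 mm behind the grasp point. The pads swing forward as they close: fully open they stand 13 mm farther back than shut.
Start: joints at [-74.679, 7.471, 85.268, -0, 87.261, -4.893], TCP at [207.336, -563.043, 231.292] pointing down, gripper open.
Joint ranges: [-169.43, 169.43], [-51.17, 129.36], [1.28, 143.12], [-76.62, 256.62], [0, 156.53], [-152.29, 152.29]. Speed limits (degrees/s): [136.94, 136.94, 159.86, 180, 180, 180].

## Interface

Orientations are given as [roll, pitch, yaw] about the fixed x, y, z axes, in that order (R = Rz(yaw) Ry(pitch) Rx(roll)).
In Python, from bench import r gives the robot as it stands.
- The arm moves only by the shell command python3 -m inch 'ROWS' [FORCE]. ROWS is JSON, one flat list of numbers, 7 for each row, row after row: the shift along the world's x, y, z in m, then the turn, a rotation vector about the world's x, y, z in degrees, then the closure in counts, from 0 (fully open) to 255 (shut). A call has 1 to 10 rows; each row shifts and turns the commanded pose from where the row before left it; what a row does not reach is not made up. A row lasts 1/10 s, in which the tool goes at most 50 mm and 8.59 degrees, less where a joint would pass 70% of its speed; a pose out of reach is approached as far as the arm can. A call with a gripper value outside its range is refused whole. The fingers move at their own pace and stop on an object; FORCE is the grip in N (left out, the last holds). Time passes only in rows, so rows that do not move let the fingers close. It gives the time, the measured TCP pose, the force and the opening at its end, in the units of the state.
- r.sense(): the state, without advancing time (a new reading comes with each control period).
- r.snapshot(name): name is "scene" or "top" or "wrist"; returns (picture, depth): 384x512x3 uint8, red, green, blue; 384x512 float32, mm along the optical axis (not along the pixel's ray), 0 where there is no reading.
- r.get_calibration(name): a dict with "fovy" (degrees; the focal length in pixels is half the picture's height over the tangent of half this angle, whatever the lens; pixels are square), "cx", "cy" (the principal point, pixels), "position" and "rotation" of the camera in the world; the wrist camera has in their place "tool_from_camera" (4x4, takes a point from camera to tool coordinates, whose origin is the TCP and whose axes are the flange's). Camera axes: x right, y up, looking along -z (the intrinsics and any distortion apply to the point x, -y, -z); pixel columns grow to the right and rows downward; lengths in mm; the calibration is good to about 2 mm. The wrist camera is an equidistant fisheye: a pixel r from the principal point sees the ray r / f radians off the axis. A picture is of the moment at which its call begins: read the wrist's pose just before it. get_calibration takes no time and is no camera call.
- r.hand_in(): hands the job in, once; it reports no verdict.
The state is a dict: "time": time; "joint_pos": joint angles; "qd": joint speeds; "joint_efforts": joint torques, N m; "tool_pos": TCP position; "tcp_rot": TCP orientation; "ft_force": force on the tool from outside, world axes, zero at the start; "wrist_torque": the same for the moment, N m; "finger_gap": finger opening in mm.
Only numpy, scipy, OpenCV 4.12 (cv2) and the standard library are available. Lean on these libraries where they do the work, as an engineer would, in place of code of your own. Each camera call takes 0.05 s, during which the arm holds its last target. There are 200 camera calls.

## Task

Two wooden-handled brass seal stamps on the black bench mat have been inspected and tagged: put the green-tagged one in the empty nest of the green-lined pass tray and the red-tagged one in the empty nest of the red-lined reject tray, both standing upright on their brass feet and let go. The red-tagged one has toppled, so first stand it upright on the mat and let go of it before you take it again to carry it to its nest. Set the stamps down without dropping them, and leave the stamps already sorted and the other things on the bench where they are.

Things in the scene. Friction and masses are not known exactly. Their poses are not given: they have to be found in the camera images.
- red_seal: Red-tagged seal stamp, 97 mm, 0.18 kg, lying level on the mat (axis 20 mm above it). Origin: centre of the foot's underside; z runs from foot to top. Brass foot 40 x 40 mm, z 0 to 16. Dark wood neck 24 mm across, z 22 to 57. Knob: cylinder 40 mm across, z 62 to 86, with a red band, then tapering to 28 mm at z 96; red disc on top. Centre of mass near z 30.
- green_seal: Green-tagged seal stamp, the same in shape and size as the red one, with a green band and disc on the knob; starts standing upright on the mat. Origin: centre of the underside of its foot, z up to the top.
- sorted_green: Green-tagged seal stamp of the same shape already standing in the other nest of the pass tray; leave it. Origin: centre of the underside of its foot.
- sorted_red: Red-tagged seal stamp of the same shape already standing in the other nest of the reject tray; leave it. Origin: centre of the underside of its foot.
- mat: Black rubber bench mat, 300 (x) x 360 (y) x 3 mm, fixed. Origin: centre of its underside, on the bench.
- pass_tray: Pass tray: light wooden block fixed to the bench, 174 (x) x 94 (y) x 18 mm, with two square nests 66 x 66 mm side by side along x (centres 80 mm apart), lined green. Nest floors 6 mm and rim 18 mm above the bench, walls 14 mm thick. Origin: centre of its underside.
- reject_tray: Reject tray: the same as the pass tray, but lined red. Origin: centre of its underside.
- pass_nest (a point): Centre of the floor of the empty nest in the pass tray (its far nest, at +40 mm along the tray's x), axes those of the tray.
- reject_nest (a point): Centre of the floor of the empty nest in the reject tray (its near nest, at -40 mm along the tray's x), axes those of the tray.
- stone_tin: Open round aluminium tin, 72 mm across, 22 mm high, bystander. Origin: centre of its underside.
- gold_ring: Gold ring lying flat, 22 mm across, 6 mm high, bystander. Origin: centre of its underside.
- hammer: Small hammer lying on the bench to the robot's left, wooden handle along its own x with the head at +x, bystander.
- brush: Bench brush lying on the bench to the robot's right, handle along its own x with the bristles at +x, bystander.
Mind the look-alikes: they are no part of the job. What is shaped like the sorted_red but blue or pink is not meant.

How it is judged (in metres and radians):
On the way:
1. the red-tagged stamp stands upright on the mat, let go (angle between red_seal's own z axis and vertical below 0.1 rad and z of red_seal in the frame of mat below 0.008 m and x of red_seal in the frame of mat between -0.155 and 0.155 m and y of red_seal in the frame of mat between -0.185 and 0.185 m and contact force between the fingers and red_seal below 0.1 N and linear speed of red_seal below 0.03 m/s), for 0.2 s.
At the end, for the whole second after the job is handed in: Green-tagged stamp in the empty pass nest, red-tagged one in the empty reject nest: each within 22 mm of the nest centre, foot under 4 mm above the nest floor, tilted under 0.1 rad, at rest; the stamps already sorted still standing (under 0.15 rad) (horizontal distance between green_seal and pass_nest below 0.022 m and z of green_seal in the frame of pass_tray below 0.01 m and angle between each of green_seal, red_seal's own z axis and vertical below 0.1 rad and linear speed of each of green_seal, red_seal below 0.02 m/s and horizontal distance between red_seal and reject_nest below 0.022 m and z of red_seal in the frame of reject_tray below 0.01 m and angle between each of sorted_green, sorted_red's own z axis and vertical below 0.15 rad); the robot touches nothing.
It fails at once if the red-tagged stamp is dropped or knocked: not held and faster than 0.6 m/s (contact force between the fingers and red_seal below 0.05 N and linear speed of red_seal above 0.6 m/s).
It fails at once if the green-tagged stamp is dropped or knocked: not held and faster than 0.6 m/s (contact force between the fingers and green_seal below 0.05 N and linear speed of green_seal above 0.6 m/s).
It fails at once if a stamp already sorted is moved more than 25 mm (distance of any of sorted_green, sorted_red from where it was at the start of the episode above 0.025 m).
It fails at once if the tin, the ring, the hammer or the brush is moved more than 25 mm (distance of any of stone_tin, gold_ring, hammer, brush from where it was at the start of the episode above 0.025 m).
It also fails if it takes over 72 s, if anything falls off the work surface, if the arm or the gripper's body presses on something with over 40 N, if the wrist force passes 120 N, or if a joint passes its speed limit or range.

## Working session

There is one attempt and no reset: what is moved stays moved. The work goes in short steps, Python scripts to look and compute and a shell command to move; the robot and the scene stay as the last step left them, time stands still between calls to the robot, and variables do not carry over. Pictures are saved under pics/ and viewed, on a budget of 10 in all, crops included, one or two more only if the job needs it, and the job is handed in when it is done.

```bash
ls; mkdir -p pics
cat > h.py <<'E'
import numpy as np, cv2, json
from bench import r
def shot(n,f):
    p,d=r.snapshot(n); cv2.imwrite('pics/%s.png'%f,cv2.cvtColor(p,cv2.COLOR_RGB2BGR)); np.savez('pics/%s.npz'%f,p=p,d=d,pos=r.sense()['tool_pos'],rot=r.sense()['tcp_rot']); return p,d
def pts(n,d):
    c=r.get_calibration(n); h,w=d.shape; f=h/2/np.tan(np.radians(c['fovy']/2))
    v,u=np.mgrid[:h,:w]; P=np.stack([(u-c['cx'])/f*d,-(v-c['cy'])/f*d,-d],-1)
    return P@np.array(c['rotation']).T+np.array(c['position'])
E
python3 - <<'E'
from h import *
print(r.sense())
for n in('scene','top'):
    shot(n,n+'1'); print(n,r.get_calibration(n))
print(r.get_calibration('wrist'))
a=cv2.imread('pics/scene1.png');b=cv2.imread('pics/top1.png');
E
```

```text
pics
{'time': 0.0, 'joint_pos': array([-7.46804830e+01,  7.51614081e+00,  8.53284875e+01,  1.35217730e-03,
        8.72629734e+01, -4.89218740e+00]), 'qd': array([-0.03671258,  0.0263086 ,  0.04935289, -0.02581151,  0.02754758,
       -0.0366535 ]), 'joint_efforts': array([ 3.26122363e-04, -5.69402933e+01, -5.00547624e+01, -1.97298050e-04,
        1.45542371e-02, -2.73628348e-05]), 'tool_pos': array([ 207.18507954, -562.50481998,  230.24127109]), 'tcp_rot': array([-1.79892906e+02, -1.05219671e-02,  2.02116287e+01]), 'ft_force': array([ 0.01506186, -0.0656225 , -0.08576408]), 'wrist_torque': array([ 0.03640849,  0.00617658, -0.02685841]), 'finger_gap': 85.45117887874721}
scene {'fovy': 56.10782156204334, 'cx': 258.2072429689443, 'cy': 196.34975970420564, 'position': array([ 991.67668459, -464.15303849,  911.60430227]), 'rotation': array([36.01294202,  0.84292063, 38.50829402])}
top {'fovy': 49.978244629900445, 'cx': 253.62373146301616, 'cy': 199.20368500955553, 'position': array([ 342.65578225,   21.56762069, 1471.35261583]), 'rotation': array([  9.89893204,  -0.85390081, -89.59845106])}
{'fovy': 65.70646984690485, 'cx': 252.9594075314472, 'cy': 192.68799779786718, 'tool_from_camera': array([[ 2.45711296e-04,  9.47036124e-01,  3.21126951e-01,
         8.16392516e+01],
       [ 9.99999917e-01, -1.28574818e-04, -3.85972829e-04,
        -1.35864217e+00],
       [-3.24241373e-04,  3.21127019e-01, -9.47036078e-01,
        -1.41769948e+02],
       [ 0.00000000e+00,  0.00000000e+00,  0.00000000e+00,
         1.00000000e+00]])}
```

```bash
sed -i "s/P@np.array(c\['rotation'\]).T/P@Rot.from_euler('xyz',c['rotation'],degrees=True).as_matrix().T/; 1a from scipy.spatial.transform import Rotation as Rot" h.py
python3 - <<'E'
from h import *
z=np.load('pics/top1.npz');P=pts('top',z['d']);hsv=cv2.cvtColor(z['p'],cv2.COLOR_RGB2HSV)
H,S,V=cv2.split(hsv)
for nm,m in(('green',(H>40)&(H<90)&(S>90)&(V>50)),('red',((H<8)|(H>172))&(S>120)&(V>60)),('black',(V<50))):
    n,l,st,_=cv2.connectedComponentsWithStats(m.astype('uint8'))
    for i in range(1,n):
        if st[i,4]>15:
            q=P[(l==i)&(z['d']>0)]; print(nm,st[i],np.median(q,0).round(),q.min(0).round(),q.max(0).round())
E
```

```text
green [392 142  53  56 698] [ 706. -591.   20.] [ 608. -695.    7.] [ 818. -495.  178.]
green [409 181  17  11  74] [ 632. -554.  159.] [ 601. -599.   11.] [ 668. -521.  176.]
green [402 200  10   6  30] [ 591. -550.   20.] [ 580. -563.   14.] [ 599. -531.   28.]
green [322 209  19  18 312] [ 536. -279.    8.] [ 503. -311.   -2.] [ 566. -241.   24.]
green [244 224   9   9  55] [484.  21. 100.] [471.   8.  94.] [498.  34. 105.]
green [321 231  19  18 140] [ 446. -254.    7.] [ 425. -303.   -0.] [ 486. -236.   85.]
green [333 232   9  10  66] [ 456. -276.  104.] [ 443. -304.    4.] [ 483. -262.  109.]
red [275 173   7  12  67] [666. -87.  40.] [650. -98.   1.] [698. -74.  48.]
red [157 198  34  51 784] [494. 283.  11.] [421. 228.  -3.] [598. 341. 109.]
black [   0  113   26  256 3058] [ 779. 1320. -751.] [-151. 1265. -776.] [1206. 1409. -697.]
black [421 146  24  18 105] [ 736. -601.   84.] [ 720. -690.   19.] [ 796. -587.  172.]
black [439 161   5   7  17] [ 703. -629.  138.] [ 696. -633.  107.] [ 712. -606.  173.]
black [ 206  167   99   80 7272] [568.  -0.   3.] [ 430. -180.   -9.] [721. 172.  95.]
black [401 186  18  15 119] [ 604. -528.   76.] [ 597. -592.   11.] [ 650. -519.  167.]
black [502 307  10   6  40] [ 265. -528.  582.] [ 262. -545.  562.] [ 270. -516.  607.]
black [434 312  42  18 167] [ 222. -534.  371.] [ 190. -558.  260.] [ 244. -391.  558.]
black [221 323  32   9  67] [196.  48. 323.] [184.   8. 296.] [207.  91. 349.]
black [231 338  50  17 344] [208.   4. 684.] [196. -40. 635.] [220.  50. 722.]
black [501 352   9  14  77] [  -80. -1278.  -687.] [ -114. -1284.  -722.] [ 169. -527.  555.]
```

View pics/top1.png

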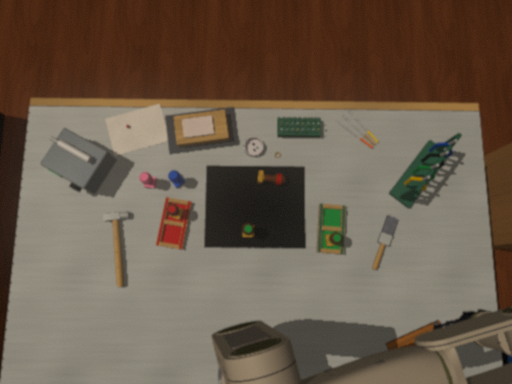

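View pics/scene1.png

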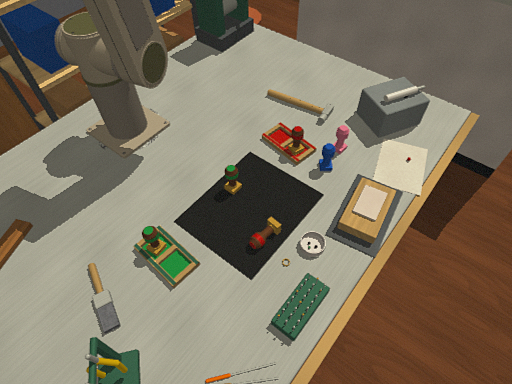

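Run:
```python
from h import *
z=np.load('pics/top1.npz');P=pts('top',z['d']);H,S,V=cv2.split(cv2.cvtColor(z['p'],cv2.COLOR_RGB2HSV))
X,Y,Z=P[...,0],P[...,1],P[...,2]
red=((H<8)|(H>172))&(S>120)&(V>60); gr=(H>40)&(H<90)&(S>90)&(V>50)
def rect(n,m):
    q=P[m][:,:2].astype('float32'); print(n,len(q),cv2.minAreaRect(q),P[m].mean(0).round(1))
rect('pass far floor',gr&(Z<14)&(X>495)&(X<575)&(Y>-320)&(Y<-235))
rect('rej near',red&(Z<14)&(X<497)&(X>400)&(Y>220)&(Y<345))
rect('rej tray',(Z>12)&(Z<24)&(X>390)&(X<610)&(Y>210)&(Y<350))
rect('pass tray',(Z>12)&(Z<24)&(X>390)&(X<610)&(Y>-340)&(Y<-210))
b=(X>600)&(X<720)&(Y>-130)&(Y<20)&(Z>14)&(Z<60)
rect('redseal',b); rect('band',b&red)
rect('foot',b&~red&(Z>30)); rect('gtop',gr&(Z>90)&(abs(X-484)<30)&(abs(Y-21)<30))
```

```text
pass far floor 303 ((534.831298828125, -278.85357666015625), (63.731903076171875, 62.641197204589844), 88.79535675048828) [ 535.1 -279.1    7. ]
rej near 290 ((470.7215576171875, 293.3034973144531), (87.54338073730469, 65.6539077758789), 75.3387680053711) [468.4 292.4   6.4]
rej tray 666 ((509.2378845214844, 285.9032897949219), (95.70340728759766, 174.6094970703125), 81.07963562011719) [507.6 284.7  17.9]
pass tray 652 ((493.8106689453125, -275.5638732910156), (98.321044921875, 174.04185485839844), 85.60391235351562) [ 492.4 -271.9   18.6]
redseal 251 ((681.3565673828125, -61.062191009521484), (96.27546691894531, 58.56195831298828), 84.9288330078125) [669.9 -59.9  36.8]
band 63 ((667.6044921875, -86.447021484375), (35.58292007446289, 32.22323989868164), 24.931377410888672) [666.6 -86.3  40.1]
foot 152 ((673.0515747070312, -59.51549530029297), (94.32230377197266, 38.91092300415039), 86.46060180664062) [672.2 -49.1  38.2]
gtop 55 ((483.3155822753906, 20.61895751953125), (25.391780853271484, 25.369792938232422), 63.82109832763672) [483.4  20.9 100.1]
```

```bash
python3 -m inch '[0.02,0.042,0,0,0,-8,0, 0.02,0.042,0,0,0,-8,0, 0.02,0.042,0,0,0,-8,0, 0.02,0.042,0,0,0,0,0, 0.02,0.042,0,0,0,0,0, 0.02,0.042,0,0,0,0,0, 0.02,0.042,0,0,0,0,0, 0.02,0.042,0,0,0,0,0, 0.02,0.042,0,0,0,0,0, 0.02,0.042,0,0,0,0,0]' 40
python3 -m inch '[0.02,0.042,0,0,0,0,0, 0.02,0.042,0,0,0,0,0, 0.018,0.04,0,0,0,0,0, 0.018,0.04,0,0,0,0,0, 0,0,0,0,0,0,0, 0,0,0,0,0,0,0]'
```

```text
time: 1.1
tool_pos: [407.6, -141.2, 231.1]
tcp_rot: [180.0, -0.0, -3.8]
ft_force: [1.5, 0.2, -0.4]
finger_gap: 85.5
time: 1.7
tool_pos: [483.1, 21.9, 230.7]
tcp_rot: [180.0, 0.1, -3.6]
ft_force: [0.7, -0.1, -1.3]
finger_gap: 85.3
```

```bash
python3 -m inch '[0,0,-0.04,0,0,0,0, 0,0,-0.04,0,0,0,0, 0,0,-0.04,0,0,0,0, 0,0,-0.03,0,0,0,0, 0,0,-0.024,0,0,0,0, 0,0,0,0,0,0,0, 0,0,0,0,0,0,255, 0,0,0,0,0,0,255, 0,0,0,0,0,0,255, 0,0,0,0,0,0,255]' 40
python3 -m inch '[0,0,0,0,0,0,255, 0,0,0,0,0,0,255]'
```

```text
time: 2.7
tool_pos: [485.0, 21.0, 59.3]
tcp_rot: [-180.0, -0.2, -3.8]
ft_force: [-0.9, 0.9, 5.2]
finger_gap: 39.4
time: 2.9
tool_pos: [485.0, 21.1, 59.3]
tcp_rot: [-180.0, -0.2, -3.8]
ft_force: [-0.5, 1.7, 6.7]
finger_gap: 39.1
```

```bash
python3 -m inch '[0,0,0.02,0,0,0,255, 0,0,0.04,0,0,0,255, 0,0,0.04,0,0,0,255, 0.005,-0.03,0.01,0,0,0,255, 0.005,-0.03,0,0,0,0,255, 0.005,-0.03,0,0,0,0,255, 0.005,-0.03,0,0,0,0,255, 0.005,-0.03,0,0,0,0,255, 0.005,-0.03,0,0,0,0,255, 0.005,-0.03,0,0,0,0,255]' 60
python3 -m inch '[0.005,-0.03,0,0,0,0,255, 0.005,-0.03,0,0,0,0,255, 0.005,-0.03,0,0,0,0,255, 0.004,-0.03,0,0,0,0,255, 0,0,0,0,0,0,255, 0,0,0,0,0,0,255]'
python3 - <<'E'
from h import *
print(r.get_calibration('wrist')['cx'])
shot('wrist','w1'); s=r.sense(); print(s['tool_pos'],s['ft_force'])
E
```

```text
time: 3.9
tool_pos: [518.4, -190.3, 167.7]
tcp_rot: [180.0, -0.0, -3.8]
ft_force: [0.7, 0.3, -1.0]
finger_gap: 38.8
time: 4.5
tool_pos: [537.1, -309.3, 167.2]
tcp_rot: [-180.0, 0.0, -3.9]
ft_force: [-0.1, 0.7, -1.7]
finger_gap: 38.4
252.9594075314472
[ 537.18921403 -308.59104205  167.25302029] [-0.76360021  0.03607199 -2.02439205]
```

View pics/w1.png

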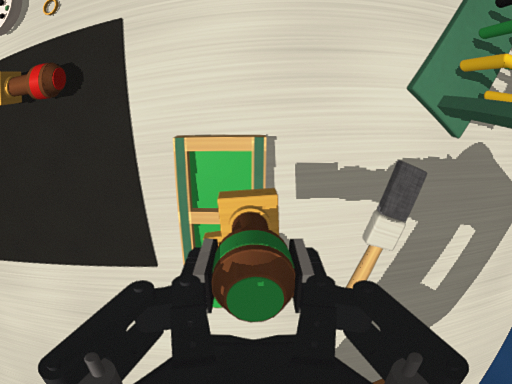

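```bash
python3 -m inch '[-0.003,0.03,0,0,0,0,255, 0,0,0,0,0,0,255, 0,0,-0.03,0,0,0,255, 0,0,-0.03,0,0,0,255, 0,0,-0.02,0,0,0,255, 0,0,-0.01,0,0,0,255, 0,0,-0.007,0,0,0,255, 0,0,-0.003,0,0,0,255, 0,0,0,0,0,0,255, 0,0,0,0,0,0,255]'
python3 -m inch '[0,0,-0.002,0,0,0,255, 0,0,0,0,0,0,255]'
```

```text
time: 5.55
tool_pos: [535.1, -279.5, 68.6]
tcp_rot: [179.9, -0.1, -3.8]
ft_force: [0.0, 0.3, -1.6]
finger_gap: 38.6
time: 5.75
tool_pos: [534.5, -279.2, 65.7]
tcp_rot: [180.0, -0.0, -3.8]
ft_force: [-0.5, 0.9, -2.6]
finger_gap: 38.5
```

```bash
python3 -m inch '[0,0,-0.002,0,0,0,255, 0,0,0,0,0,0,255]';python3 -m inch '[0,0,-0.002,0,0,0,255, 0,0,0,0,0,0,255]'; python3 -m inch '[0,0,-0.001,0,0,0,255, 0,0,0,0,0,0,255]'
```

```text
time: 5.95
tool_pos: [534.2, -279.0, 63.0]
tcp_rot: [-180.0, 0.0, -3.8]
ft_force: [0.2, -0.8, -2.0]
finger_gap: 38.5
time: 6.15
tool_pos: [534.9, -279.1, 62.5]
tcp_rot: [180.0, -0.1, -3.8]
ft_force: [-2.9, 2.3, 7.3]
finger_gap: 38.7
time: 6.35
tool_pos: [535.3, -279.2, 62.5]
tcp_rot: [180.0, -0.1, -3.8]
ft_force: [-4.2, 4.6, 12.7]
finger_gap: 38.6
```

```bash
python3 -m inch '[0,0,0,0,0,0,150, 0,0,0,0,0,0,60, 0,0,0,0,0,0,0, 0,0,0,0,0,0,0, 0,0,0,0,0,0,0, 0,0,0.02,0,0,0,0, 0,0,0.04,0,0,0,0, 0,0,0.04,0,0,0,0, 0,0,0.04,0,0,0,0, 0,0,0.04,0,0,0,0]'
```

```text
time: 7.35
tool_pos: [534.1, -278.9, 241.8]
tcp_rot: [-180.0, 0.0, -3.8]
ft_force: [0.4, -0.1, 0.1]
finger_gap: 85.5
```

```bash
python3 -m inch '[0.011,0.008,0,0,0,7.5,0, 0.011,0.008,0,0,0,7.5,0, 0.011,0.008,0,0,0,7.5,0, 0.011,0.008,0,0,0,7.5,0, 0.011,0.008,0,0,0,7.5,0, 0.011,0.008,0,0,0,7.5,0, 0.011,0.008,0,0,0,7.5,0, 0.011,0.008,0,0,0,7.5,0, 0.011,0.008,0,0,0,7.5,0, 0.011,0.008,0,0,0,7.5,0]' 80
python3 -m inch '[0.009,0.005,0,0,0,7.5,0, 0.008,0.005,0,0,0,7.8,0, 0,0,-0.015,8,-0.5,0,0, 0,0,-0.02,8,-0.5,0,0, 0,0,-0.02,8,-0.5,0,0, 0,0,-0.02,8,-0.5,0,0, 0,0,-0.015,8,-0.5,0,0, 0,0,0,0,0,0,0, 0,0,0,0,0,0,0]'
python3 - <<'E'
from h import *
s=r.sense();print(s['joint_pos'].round(1),s['tool_pos'],s['tcp_rot'])
p,d=shot('wrist','w2')
E
```

```text
time: 8.35
tool_pos: [644.7, -198.7, 239.9]
tcp_rot: [-180.0, -0.0, 71.5]
ft_force: [0.2, 0.4, 0.6]
finger_gap: 85.4
time: 9.25
tool_pos: [660.5, -189.5, 147.9]
tcp_rot: [-179.8, -40.1, 86.3]
ft_force: [-0.5, -0.4, 0.3]
finger_gap: 85.2
[-37.1  40.8  60.6  33.2 101.4 -33.4] [ 660.47956209 -189.48109385  147.86749469] [-179.79440936  -40.08837888   86.27385727]
```

View pics/w2.png

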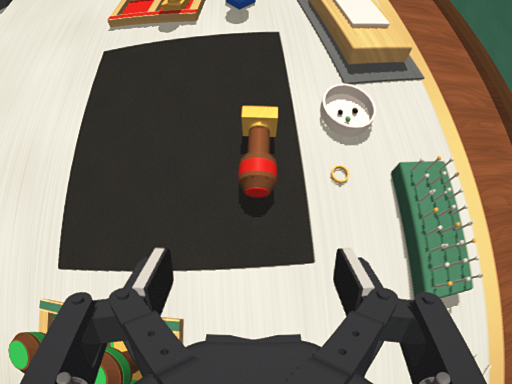

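```bash
cat >> h.py <<'E'
def wpts(f):
    z=np.load('pics/%s.npz'%f); d=z['d']; c=r.get_calibration('wrist'); h,w=d.shape; fl=h/2/np.tan(np.radians(c['fovy']/2))
    v,u=np.mgrid[:h,:w]; x=u-c['cx'];y=v-c['cy'];rr=np.hypot(x,y)+1e-9;t=np.tan(rr/fl)/rr
    P=np.stack([x*t*d,-y*t*d,-d],-1); T=c['tool_from_camera']
    P=P@T[:3,:3].T+T[:3,3]
    return z['p'],P@Rot.from_euler('xyz',z['rot'],degrees=True).as_matrix().T+z['pos']
E
python3 - <<'E'
from h import *
p,P=wpts('w2')
H,S,V=cv2.split(cv2.cvtColor(p,cv2.COLOR_RGB2HSV))
red=((H<8)|(H>172))&(S>150)&(V>60); red[:120]=0; red[220:]=0
q=P[red]; print('red',q.min(0),q.max(0))
b=np.zeros_like(red); b[95:205,225:300]=1; b&=(P[...,2]>12)&(P[...,2]<60)
q=P[b]
for lo in range(-120,0,10):
    k=q[(q[:,1]>=lo)&(q[:,1]<lo+10)]
    if len(k): print(lo,len(k),k.min(0).round(1),k.max(0).round(1))
k=P[230:260,120:200][...,2]; print(np.median(k))
E
```

```text
red [ 651.28613949 -216.35472443    3.91456811] [695.33471982 -59.92509055 312.61710989]
-110 362 [ 654.6 -106.6   14.1] [ 685.9 -100.1   42.3]
-100 416 [ 650.5 -100.    19.8] [689.7 -90.   46.5]
-90 334 [651.2 -89.9  29.6] [690.5 -80.   46.6]
-80 284 [652.6 -80.   28.3] [691.4 -70.   46.8]
-70 116 [654.  -69.9  28.5] [687.4 -60.   44.2]
-60 164 [662.1 -60.   26.9] [685.7 -50.1  38. ]
-50 155 [663.7 -49.9  26.7] [686.5 -40.   38.2]
-40 180 [663.5 -39.9  20.5] [689.9 -30.   40.3]
-30 504 [657.6 -30.   12. ] [697.5 -20.1  46.6]
-20 242 [658.8 -20.   42.8] [698.5 -10.1  46.6]
-10 17 [659.3 -10.   43.2] [686.3  -8.1  45.9]
4.895108973220829
```

```bash
python3 -m inch '[0.002,0.025,-0.028,0,0,0,0, 0.002,0.025,-0.028,0,0,0,0, 0.002,0.025,-0.028,0,0,0,0, 0.002,0.02,-0.024,0,0,0,0, 0.002,0.014,-0.016,0,0,0,0, 0.0005,0.007,-0.009,0,0,0,0, 0,0,0,0,0,0,0, 0,0,0,0,0,0,0]' 80
python3 -m inch '[0,0,0,0,0,0,255, 0,0,0,0,0,0,255, 0,0,0,0,0,0,255, 0,0,0,0,0,0,255, 0,0,0,0,0,0,255, 0,0,0,0,0,0,255]'
```

```text
time: 10.1
tool_pos: [673.4, -73.6, 20.0]
tcp_rot: [179.6, -39.9, 86.8]
ft_force: [0.1, -0.6, 0.5]
finger_gap: 85.5
time: 10.7
tool_pos: [672.4, -74.1, 18.2]
tcp_rot: [179.8, -40.0, 86.6]
ft_force: [-1.1, -3.3, 5.4]
finger_gap: 37.5
```

```bash
python3 -m inch '[0,0,0,0,0,0,100, 0,0,0,0,0,0,100, 0,0,-0.003,0,0,0,100, 0,0,-0.003,0,0,0,100, 0,0,0,0,0,0,100, 0,0,0,0,0,0,255, 0,0,0,0,0,0,255, 0,0,0,0,0,0,255, 0,0,0,0,0,0,255, 0,0,0,0,0,0,255]' 80
python3 -m inch '[0,0,0.01,0,0,0,255, 0,0,0.02,0,0,0,255, 0,0,0.03,0,0,0,255, 0,0,0,0,0,0,255]' 80
```

```text
time: 11.7
tool_pos: [671.9, -73.1, 11.3]
tcp_rot: [179.9, -40.1, 86.5]
ft_force: [0.7, -0.1, -0.1]
finger_gap: 37.9
time: 12.1
tool_pos: [675.2, -74.4, 78.4]
tcp_rot: [179.3, -39.9, 87.0]
ft_force: [1.7, -0.6, -0.5]
finger_gap: 37.6
```

Run:
```python
from h import *
p,d=shot('wrist','w3')
```

```text
(no output)
```

View pics/w3.png

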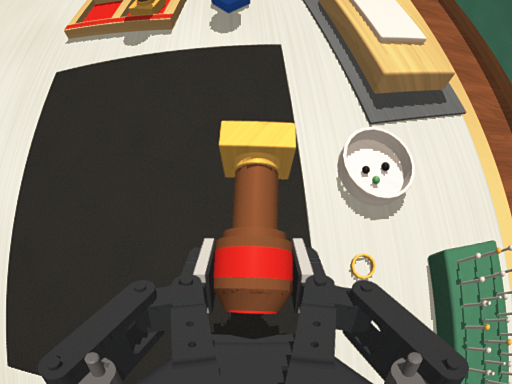

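```bash
python3 -m inch '[0,0,0.02,0,0,0,255, 0,0,0.03,0,0,0,255, -0.01,0.01,0.03,-4,0.2,0,255, -0.01,0.01,0,-7,0.4,0,255, -0.01,0.01,0,-7,0.4,0,255, -0.01,0.01,0,-7,0.4,0,255, -0.01,0.01,0,-7,0.4,0,255, -0.01,0.01,0,-7,0.4,0,255, 0,0,0,-7,0.4,0,255, 0,0,0,-7,0.4,0,255]' 80
python3 -m inch '[0,0,0,-7,0.4,0,255, 0,0,0,-7,0.4,0,255, 0,0,0,-7,0.4,0,255, 0,0,0,-7,0.4,0,255, 0,0,0,-7,0.4,0,255, 0,0,0,-7,0.4,0,255, 0,0,0,-2,0.1,0,255, 0,0,0,0,0,0,255, 0,0,0,0,0,0,255]' 80
python3 - <<'E'
from h import *
s=r.sense();print(s['joint_pos'].round(1)); shot('wrist','w4'); shot('scene','s4')
E
```

```text
time: 13.15
tool_pos: [611.7, -12.4, 153.3]
tcp_rot: [179.6, 13.3, 86.5]
ft_force: [-0.6, 0.7, -2.1]
finger_gap: 38.2
time: 14.05
tool_pos: [612.1, -13.3, 151.8]
tcp_rot: [179.5, 56.9, 86.3]
ft_force: [-0.7, 0.1, -1.3]
finger_gap: 38.0
[ 20.7  33.9  79.2 -50.4  95.5  32.5]
```

View pics/s4.png

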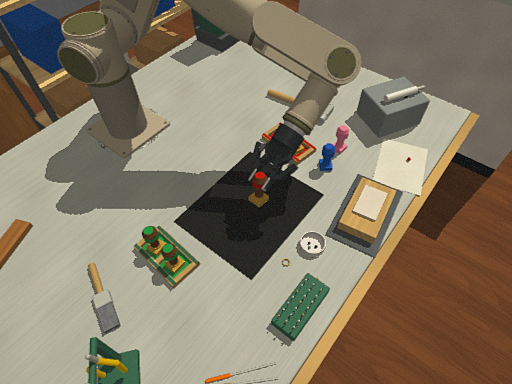

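```bash
python3 -m inch '[0,0,0,7,-0.4,0,255, 0,0,0,0,0,0,255, 0,0,0,0,0,0,255]' 80
python3 - <<'E'
from h import *
shot('scene','s5');p,d=shot('wrist','w5')
for P,p in((pts('scene',np.load('pics/s5.npz')['d']),np.load('pics/s5.npz')['p']),wpts('w5')[::-1]):
    H,S,V=cv2.split(cv2.cvtColor(p,cv2.COLOR_RGB2HSV)); t=r.sense()['tool_pos']
    red=((H<8)|(H>172))&(S>150)&(V>60)&(np.linalg.norm(P-t,axis=2)<80)
    br=(H>14)&(H<30)&(S>110)&(V>80)&(np.linalg.norm(P-t,axis=2)<150)
    for m in(red,br): print(m.sum(),P[m].mean(0).round(1),P[m].min(0).round(1),P[m].max(0).round(1)) if m.sum() else print(0)
E
```

```text
time: 14.45
tool_pos: [612.6, -14.0, 153.8]
tcp_rot: [179.2, 50.1, 86.1]
ft_force: [-0.1, -0.1, -1.8]
finger_gap: 37.6
107 [613.8  -9.3 177.2] [594.2 -24.6 148. ] [630.1  18.  187.8]
158 [623.8 -11.1 105.5] [597.4 -26.6  91.4] [654.8  87.3 227.1]
2586 [611.9  16.2 161.7] [592.2   2.6 152.8] [630.4  21.4 183.8]
3595 [614.2  13.7  99.9] [592.9 -20.8  86.3] [643.8  22.  181.1]
```

View pics/w5.png

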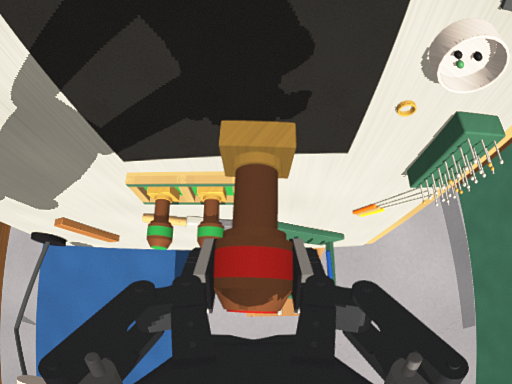

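```bash
python3 -m inch '[0,0,-0.02,0,0,0,255, 0,0,-0.03,0,0,0,255, 0,0,-0.02,0,0,0,255, 0,0,-0.007,0,0,0,255, 0,0,-0.004,0,0,0,255, 0,0,0,0,0,0,255]'
python3 -m inch '[0,0,-0.002,0,0,0,255, 0,0,-0.001,0,0,0,255]'
python3 -m inch '[0,0,-0.002,0,0,0,255, 0,0,-0.001,0,0,0,255]'
```

```text
time: 15.15
tool_pos: [611.9, -13.0, 70.1]
tcp_rot: [179.6, 50.1, 86.6]
ft_force: [-0.5, -0.7, -0.7]
finger_gap: 38.0
time: 15.35
tool_pos: [612.6, -12.8, 68.4]
tcp_rot: [179.4, 50.0, 86.4]
ft_force: [0.6, 0.5, -2.6]
finger_gap: 37.6
time: 15.55
tool_pos: [612.9, -13.2, 67.6]
tcp_rot: [179.3, 50.2, 86.3]
ft_force: [-3.7, 3.0, 15.7]
finger_gap: 37.9
```

```bash
python3 -m inch '[0,0,0.0005,0,0,0,255, 0,0,0,0,0,0,210, 0,0,0,0,0,0,190, 0,0,0,0,0,0,150, 0,0,0,0,0,0,80, 0,0,0,0,0,0,0, 0,0,0,0,0,0,0, 0,0,0,0,0,0,0]' 20
python3 - <<'E'
from h import *
shot('wrist','w6')
E
```

```text
time: 16.35
tool_pos: [611.8, -13.1, 64.7]
tcp_rot: [179.6, 50.1, 86.5]
ft_force: [0.8, -0.4, 0.1]
finger_gap: 85.1
```

View pics/w6.png

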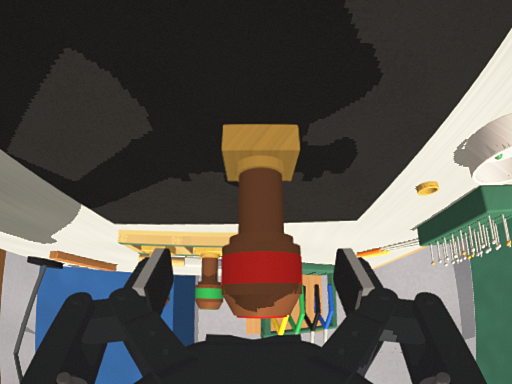

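```bash
python3 -m inch '[0.001,0.0154,0.0128,0,0,0,0, 0.002,0.031,0.026,0,0,0,0, 0.002,0.031,0.026,0,0,0,0, 0.002,0.031,0.036,0,0,0,0, 0,0,0.03,8,-0.5,0,0, 0,0,0.01,8,-0.5,0,0, 0,0,0,8,-0.5,0,0, 0,0,0,8,-0.5,0,0, 0,0,0,8,-0.5,0,0, 0,0,0,8,-0.5,0,0]'
python3 -m inch '[0,-0.02,0,2,-0.1,0,0, 0,-0.02,0,0,0,8,0, 0,-0.02,0,0,0,8,0, 0,-0.02,0,0,0,8,0, 0,-0.02,0,0,0,8,0, 0,0,0,0,0,8,0, 0,0,0,0,0,8,0, 0,0,0,0,0,8,0, 0,0,0,0,0,8,0, 0,0,0,0,0,8,0]'
python3 -m inch '[0,0,0,0,0,8,0, 0,0,0,0,0,4,0, 0,0,0,0,0,0,0]'
cat > m.py <<'E'
from h import *
import sys
shot('wrist',sys.argv[1]); p,P=wpts(sys.argv[1])
H,S,V=cv2.split(cv2.cvtColor(p,cv2.COLOR_RGB2HSV))
red=((H<8)|(H>172))&(S>150)&(V>60)
n,l,st,c=cv2.connectedComponentsWithStats(red.astype('uint8'))
for i in range(1,n):
    if st[i,4]>100: q=P[l==i]; print(st[i],np.median(q,0).round(1),q.min(0).round(1),q.max(0).round(1))
s=r.sense(); print(s['tool_pos'],s['tcp_rot'],s['joint_pos'].round())
E
python3 m.py w7
```

```text
time: 17.4
tool_pos: [619.5, 95.7, 207.3]
tcp_rot: [179.3, 1.7, 86.5]
ft_force: [-0.2, -0.1, -0.6]
finger_gap: 85.6
time: 18.4
tool_pos: [618.6, -4.8, 205.4]
tcp_rot: [179.6, -0.1, 158.8]
ft_force: [-0.4, -0.2, -0.4]
finger_gap: 85.5
time: 18.7
tool_pos: [618.6, -4.7, 205.4]
tcp_rot: [179.6, -0.1, 170.5]
ft_force: [0.8, -1.1, -0.1]
finger_gap: 85.5
[433   0   9 120 692] [513.4 248.3  17.7] [432.8   9.   -1.5] [591.4 267.4 347.3]
[ 441    4   33   51 1330] [469.7 299.3   5.5] [434.3   9.    2.9] [535.8 333.3 347.3]
[476   4  16 121 709] [532.1 318.1  18.5] [430.2   9.   15.7] [600.4 346.7 347.3]
[442  60  32  31 237] [522.8 284.9   5.6] [512.4   9.    3.7] [552.4 321.3 347.3]
[498  77  14  23 263] [546.8 281.  102.2] [534.8   9.  100.1] [559.  293.5 347.3]
[441  96  32  17 330] [574.4 278.8   5.5] [535.8   9.    3.7] [584.6 314.1 347.3]
[235 159  43  18 160] [596.8   2.6  79.6] [535.8 -25.6   0.8] [635.   24.1 347.3]
[241 175  30  27 649] [ 6.148e+02 -1.000e-01  9.900e+01] [535.8 -13.2  96.3] [628.1  12.6 347.3]
[618.69848338  -4.7023142  205.41262646] [ 1.79572889e+02 -5.14717473e-02  1.70382506e+02] [ -5.  11.  84.   0.  85. -86.]
```

View pics/w7.png

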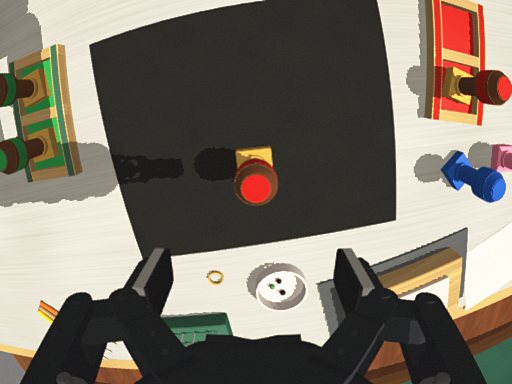

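```bash
python3 -m inch '[-0.004,0.005,-0.02,0,0,0,0, 0,0,-0.04,0,0,0,0, 0,0,-0.04,0,0,0,0, 0,0,-0.03,0,0,0,0, 0,0,-0.016,0,0,0,0, 0,0,0,0,0,0,0, 0,0,0,0,0,0,255, 0,0,0,0,0,0,255, 0,0,0,0,0,0,255, 0,0,0,0,0,0,255]' 40
python3 -m inch '[0,0,0,0,0,0,255, 0,0,0,0,0,0,255]' 60
```

```text
time: 19.75
tool_pos: [616.4, 0.0, 61.9]
tcp_rot: [179.6, 0.2, 170.5]
ft_force: [-0.8, -1.3, 6.3]
finger_gap: 38.7
time: 19.95
tool_pos: [616.4, 0.0, 62.0]
tcp_rot: [179.6, 0.2, 170.5]
ft_force: [-0.6, -0.2, 6.9]
finger_gap: 38.2
```

```bash
python3 -m inch '[0,0,0.02,0,0,0,255, 0,0,0.04,0,0,0,255, 0,0,0.04,0,0,0,255, 0,0,0.02,0,0,0,255, -0.0146,0.0293,0,0,0,0,255, -0.0146,0.0293,0,0,0,0,255, -0.0146,0.0293,0,0,0,0,255, -0.0146,0.0293,0,0,0,0,255, -0.0146,0.0293,0,0,0,0,255, -0.0146,0.0293,0,0,0,0,255]' 60
python3 -m inch '[-0.0146,0.0293,0,0,0,0,255, -0.0146,0.0293,0,0,0,0,255, -0.0146,0.0293,0,0,0,0,255, -0.0146,0.0293,0,0,0,0,255, 0,0,0,0,0,0,255, 0,0,0,0,0,0,255]'
python3 - <<'E'
from h import *
print(r.sense()['tool_pos']); shot('wrist','w8')
E
```

```text
time: 20.95
tool_pos: [526.6, 177.3, 180.2]
tcp_rot: [179.5, 0.0, 170.5]
ft_force: [0.6, -0.3, -2.7]
finger_gap: 38.2
time: 21.55
tool_pos: [468.5, 293.9, 180.0]
tcp_rot: [179.6, 0.0, 170.6]
ft_force: [0.4, -0.7, -2.2]
finger_gap: 38.4
[468.54332843 293.90300971 179.98620486]
```

View pics/w8.png

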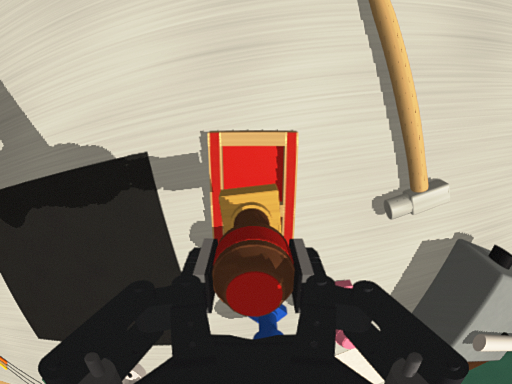

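```bash
python3 -m inch '[0,0,-0.03,0,0,0,255, 0,0,-0.03,0,0,0,255, 0,0,-0.03,0,0,0,255, 0,0,-0.012,0,0,0,255, 0,0,-0.007,0,0,0,255, 0,0,-0.003,0,0,0,255, 0,0,0,0,0,0,255]'
python3 -m inch '[0,0,-0.002,0,0,0,255, 0,0,0,0,0,0,255]';python3 -m inch '[0,0,-0.001,0,0,0,255, 0,0,-0.001,0,0,0,255]'
```

```text
time: 22.3
tool_pos: [469.7, 293.5, 68.6]
tcp_rot: [179.5, 0.0, 170.5]
ft_force: [0.3, 0.1, -1.3]
finger_gap: 38.8
time: 22.5
tool_pos: [469.5, 293.7, 66.5]
tcp_rot: [179.5, 0.0, 170.5]
ft_force: [-0.0, -0.2, -1.8]
finger_gap: 38.1
time: 22.7
tool_pos: [469.6, 293.6, 65.0]
tcp_rot: [179.5, 0.1, 170.5]
ft_force: [-3.2, -4.1, 13.1]
finger_gap: 38.0
```

Contact felt: release, then rise straight up and back off toward the middle.

```bash
python3 -m inch '[0,0,0,0,0,0,150, 0,0,0,0,0,0,60, 0,0,0,0,0,0,0, 0,0,0,0,0,0,0, 0,0,0,0,0,0,0, 0,0,0.02,0,0,0,0, 0,0,0.04,0,0,0,0, 0,0,0.04,0,0,0,0, 0,0,0.04,0,0,0,0, 0,0,0.04,0,0,0,0]' 
python3 -m inch '[0,-0.04,0.02,0,0,0,0, 0,-0.045,0.02,0,0,0,0, 0,-0.045,0,0,0,0,0, 0,-0.045,0,0,0,0,0, 0,-0.045,0,0,0,0,0, 0,-0.045,0,0,0,0,0, 0,0,0,0,0,0,0, 0,0,0,0,0,0,0]'
python3 - <<'E'
from h import *
shot('scene','s9')
p,d=np.load('pics/s9.npz')['p'],np.load('pics/s9.npz')['d']
P=pts('scene',d);H,S,V=cv2.split(cv2.cvtColor(p,cv2.COLOR_RGB2HSV))
for n,m,(x,y) in(('red',((H<8)|(H>172))&(S>120)&(V>60),(469.5,293)),('green',(H>40)&(H<90)&(S>90)&(V>50),(534,-279))):
    m=m&(np.hypot(P[...,0]-x,P[...,1]-y)<35)&(P[...,2]>98); print(n,m.sum(),P[m].mean(0).round(1),P[m].min(0).round(1),P[m].max(0).round(1))
E
```

```text
time: 23.7
tool_pos: [468.6, 293.3, 245.1]
tcp_rot: [179.6, -0.0, 170.5]
ft_force: [0.6, 0.1, 0.2]
finger_gap: 85.1
time: 24.5
tool_pos: [468.8, 27.6, 283.6]
tcp_rot: [179.5, -0.0, 170.3]
ft_force: [0.1, -0.0, -1.0]
finger_gap: 85.4
red 33 [471.2 288.9 101.5] [459.  275.3  98.6] [482.3 300.8 105.2]
green 74 [ 535.1 -277.9  102.4] [ 521.9 -289.5   99.1] [ 547.7 -265.   105. ]
```

View pics/s9.png

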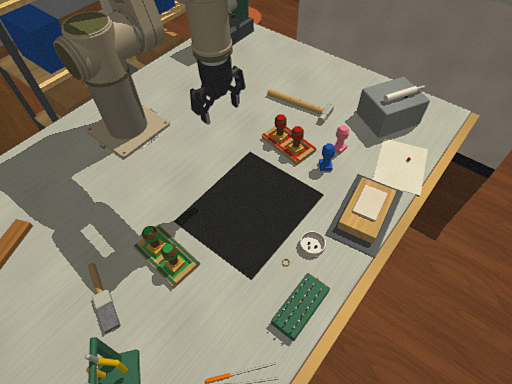

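Both stamps stand in their nests (disc tops near z 103), and everything else is where it was.

```bash
python3 -c "
from bench import r
print(r.hand_in())"
```

```text
the job is handed in; nothing more can be done
None
```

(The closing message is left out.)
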